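Load a purge box and set its gas elbow

TASK

Load every loose circuit board on the bench, heat sink up, flat on the floor of the aluminium tray, then slide the loaded tray by its black handle fully home into the clear purge box. Screw the brass elbow on the box's roof down (clockwise seen from above) until its outlet points at the orange mark and stop there. Only when the tray and the elbow are both set, push the red purge lever fully over to the other side; leave the flux bottle, fan, meter and screwdriver where they are.

Things in the scene. Friction and masses are not known exactly. Their poses are not given: they have to be found in the camera images.
- board1: loose green circuit board 66 x 40 x 4 mm with a finned aluminium heat sink standing on its middle (16 mm along the board's x, 24 mm along y, from 4 to 30 mm above the underside); about 60 g. Origin: centre of the underside; x along the 66 mm side, z up. May be absent (None).
- board2: loose green circuit board 66 x 40 x 4 mm with a finned aluminium heat sink standing on its middle (16 mm along the board's x, 24 mm along y, from 4 to 30 mm above the underside); about 60 g. Origin: centre of the underside; x along the 66 mm side, z up. May be absent (None).
- board3: loose green circuit board 66 x 40 x 4 mm with a finned aluminium heat sink standing on its middle (16 mm along the board's x, 24 mm along y, from 4 to 30 mm above the underside); about 60 g. Origin: centre of the underside; x along the 66 mm side, z up. May be absent (None).
- board4: loose green circuit board 66 x 40 x 4 mm with a finned aluminium heat sink standing on its middle (16 mm along the board's x, 24 mm along y, from 4 to 30 mm above the underside); about 60 g. Origin: centre of the underside; x along the 66 mm side, z up. May be absent (None).
- tray: loose aluminium tray, 96 mm along x, 250 mm along y, floor 3 mm thick, rim 12 mm high, 4 mm thick; about 0.2 kg empty; slides on the bench. Four boards fit in a row along y, long sides across the tray, at y -84, -28, 28, 84 mm. Origin: centre of the underside. The +y end goes into the box first; the handle is at the -y end.
- tray_grip (a point): grip point on the tray's handle, 160 mm from the tray origin along its -y, 28 mm up. The handle is a black upright fin, 12 mm thick (along tray x), 60 mm long (tray y -125 to -185 mm), 38 mm high: pinch it from above, closing along tray x.
- purge_box: fixed clear box 152 x 262 x 72 mm high, no floor (the bench). Open end at y -125 mm, facing -y, 140 wide, 66 high; white guide rails 20 mm high leave 104 mm for the tray, with a 35 mm funnel at the opening; back stop at y +127 mm. Origin on the bench; y is the way in. Home: tray against the stop, tray origin 0 to 2 mm past this origin along y, rim flush with the opening, only the handle outside.
- elbow (a joint): turn of the brass elbow on the stub, rad; 0 just caught on the thread, grows as it is screwed down, clockwise from above (0.5 mm lower per rad), at most 6.0, so the outlet can point at the mark at only one value. Drags with about 0.06 N m and stays where it is left.
- elbow_hub (a point): centre of the elbow's square hub on the upright stub's axis, which passes through the box origin; about 114 mm above the bench. The hub is 22 x 22 mm, 40 mm high; two of its flats are parallel to the outlet: grip those from above. The outlet tube (16 mm diameter) leaves one side level, along this point's x.
- elbow_outlet (a point): centre of the mouth of the elbow's outlet, level with the hub centre and 50 mm from the stub axis.
- mark (a point): point on the orange mark, a bar 40 x 10 mm lying on the roof and running out from the stub at 34 to 74 mm; this point is 50 mm from the stub axis, 76 mm above the bench, so the outlet mouth is straight above it when the elbow points at the mark. Its direction differs from start to start.
- purge (a joint): red purge lever: 0 = off, leaning to its -x side; 1.0 rad = fully over to +x (on). Swings in the x-z plane of its base and stays where it is left, stiff enough not to fall; about 1 N at its ball moves it, with a firm stop at each end.
- purge_tip (a point): centre of the red ball (26 mm diameter) at the lever's end, 80 mm from its pivot; the pivot is 22 mm above the bench over the base origin.
- purge_base: fixed grey block that carries the lever. 70 x 50 x 25 mm. Origin: centre of its underside; the lever swings towards its x.
- flux: bystander: amber bottle, 40 mm diameter, 90 mm high, origin at the centre of its underside.
- fan: bystander: black fan 50 x 50 x 15 mm, origin at the centre of its underside.
- meter: bystander: yellow meter 78 x 150 x 36 mm lying flat, origin at the centre of its underside.
- driver: bystander: screwdriver lying flat.

How it is judged (in metres and radians):
On the way, in this order (a step that is already met when the one before it is completed fails the run):
1. every board present lies flat in the tray, the tray still outside the box (x of board1 in the frame of tray between -0.034 and 0.034 m and y of board1 in the frame of tray between -0.108 and 0.108 m and z of board1 in the frame of tray between 0 and 0.0065 m and angle between each of board1, board2, board3, board4's own z axis and vertical below 0.1 rad and x of board2 in the frame of tray between -0.034 and 0.034 m and y of board2 in the frame of tray between -0.108 and 0.108 m and z of board2 in the frame of tray between 0 and 0.0065 m and x of board3 in the frame of tray between -0.034 and 0.034 m and y of board3 in the frame of tray between -0.108 and 0.108 m and z of board3 in the frame of tray between 0 and 0.0065 m and x of board4 in the frame of tray between -0.034 and 0.034 m and y of board4 in the frame of tray between -0.108 and 0.108 m and z of board4 in the frame of tray between 0 and 0.0065 m and y of tray in the frame of purge_box below -0.06 m), for 0.2 s.
2. the loaded tray is fully home in the box and the elbow's outlet points at the mark (x of board1 in the frame of tray between -0.034 and 0.034 m and y of board1 in the frame of tray between -0.108 and 0.108 m and z of board1 in the frame of tray between 0 and 0.0065 m and angle between each of board1, board2, board3, board4's own z axis and vertical below 0.1 rad and x of board2 in the frame of tray between -0.034 and 0.034 m and y of board2 in the frame of tray between -0.108 and 0.108 m and z of board2 in the frame of tray between 0 and 0.0065 m and x of board3 in the frame of tray between -0.034 and 0.034 m and y of board3 in the frame of tray between -0.108 and 0.108 m and z of board3 in the frame of tray between 0 and 0.0065 m and x of board4 in the frame of tray between -0.034 and 0.034 m and y of board4 in the frame of tray between -0.108 and 0.108 m and z of board4 in the frame of tray between 0 and 0.0065 m and y of tray in the frame of purge_box above -0.01 m and x of tray in the frame of purge_box between -0.012 and 0.012 m and angle between the y axis of tray and the y axis of purge_box, either way round below 0.1 rad and height (world z) of tray below 0.006 m and angle between tray's own z axis and vertical below 0.06 rad and horizontal distance between elbow_outlet and mark below 0.008 m), for 0.3 s.
3. the purge lever is pushed over (value of joint purge above 0.8 rad), for 0.2 s.
At the end, for the whole second after the job is handed in: each board flat in the tray (0.1 rad, 3.5 mm off its floor); tray home (within 10 mm, 0.1 rad straight); outlet mouth within 8 mm of the mark seen from above; lever beyond 0.8 rad; tray and elbow at rest (all of step 2 and value of joint purge above 0.8 rad and velocity of joint elbow between -0.05 and 0.05 rad/s and linear speed of tray below 0.02 m/s); the robot touches nothing.
It fails at once if a bystander (flux bottle, fan, meter, screwdriver) is moved more than 4 cm or the bottle is knocked over (distance of any of flux, fan, meter, driver from where it was at the start of the episode above 0.04 m or angle between flux's own z axis and vertical above 0.5 rad).
Of board1, board2, board3, board4 only 3 to 4 are there at a start; the rules pass over those that are not, and their reading is None.
At some moment in a run one of board1, board2, board3, board4 may be knocked a few centimetres aside while the robot is not near it.
Once in a run the grip may slacken for a moment while it holds something.
It also fails if it takes over 210 s, if anything falls off the work surface, if the arm or the gripper's body presses on something with over 40 N, if the wrist force passes 120 N, or if a joint passes its speed limit or range.

ROBOT

A 6-joint arm with a two-finger parallel gripper is mounted at the origin on the work surface. World frame = base frame: x ahead of the robot, y to its left, z up, the work surface at z = 0. Lengths are in m, angles in degrees, forces in N, time in s.
With the tool pointing down it reaches from about 0.4 to 0.925 m from the base axis. Payload 3.4 kg.
Tool frame: the origin (TCP) lies on the centre line of the jaws, within the pads' length; the fingertips stand 8 mm ahead of it and the grasp point (between the pads) lies 11 mm behind it; z points along the fingers, y is the line along which they close (so a half turn about z gives the same grasp; the last joint's range is limited). The gripper opens to 85 mm and grips with 20 to 120 N. Pads are 22 mm wide; open, the fingers measure 114 mm over their backs; the gripper's body (76 mm by 85 mm) begins 54 mm behind the grasp point. The pads swing forward as they close: fully open they stand 13 mm farther back than shut.
Start: joints at [69.299, 17.578, 86.31, -0, 76.112, -4.211], TCP at [0.163, 0.551, 0.239] pointing down, gripper open.
Joint ranges: [-179.03, 179.03], [-60, 130.46], [8.19, 133.38], [-81.62, 261.62], [5.75, 156.47], [-153.77, 153.77]. Speed limits (degrees/s): [147.25, 147.25, 180, 180, 180, 180].

INTERFACE

Orientations are given as [roll, pitch, yaw] about the fixed x, y, z axes, in that order (R = Rz(yaw) Ry(pitch) Rx(roll)).
In Python, from rig import status, viewer, job gives the robot as it stands. The module is installed in compiled form; this text tells all that it offers.
- The arm moves only by the tool move_arm, never from a script. Its argument "steps" is a list of rows, each a list of 2 entries, a list of its own where there are three numbers: the shift along the world's x, y, z in m, then the turn about the world's z in rad. A call has exactly 5 rows; each row is the pose to reach, as a shift and turn from the pose commanded when the call began; what a row does not reach only later rows make up. A row lasts 1/12 s, in which the tool goes at most 41.7 mm and 7.16 degrees, less where a joint would pass 70% of its speed; a pose out of reach is approached as far as the arm can. A call with a gripper value outside its range is refused whole. "fingers" is the opening, from -1 (shut) to 1 (fully open), set as the call begins (left out, the last holds). The fingers move at their own pace and stop on an object; "force" is the grip in N (left out, the last holds). Time passes only in rows, so rows that repeat a pose let the fingers close, or fill a call up. It gives the time, the measured TCP pose, the force and the opening at its end, in the units of the state.
- status.observe(): the state, without advancing time (a new reading comes with each control period).
- viewer.camera(name): name is "side" or "top" or "wrist"; returns a dict with "pixels" (420x560x3 uint8, red, green, blue), "fx", "fy", "cx", "cy" (pixels), "rvec" (rotation vector, rad) and "tvec" (3), from world to camera coordinates, as OpenCV has them. Camera axes: x right, y down, z forward; pixel columns grow to the right and rows downward; lengths in m; the calibration is good to about 2 mm. The wrist camera is an equidistant fisheye: a pixel r from the principal point sees the ray r / f radians off the axis. A picture is of the moment at which its call begins. There is no depth.
- job.close_job(): hands the job in, once; it reports no verdict.
The state is a dict: "t": time; "joint_pos": joint angles; "joint_vel": joint speeds; "joint_torque": joint torques, N m; "ee_pos": TCP position; "eef_rot": TCP orientation; "wrist_force": force on the tool from outside, world axes, zero at the start; "wrist_torque": the same for the moment, N m; "grip_width": finger opening in m.
Only numpy, scipy, OpenCV 4.12 (cv2) and the standard library are available. Lean on these libraries where they do the work, as an engineer would, in place of code of your own. Each camera call takes 0.05 s, during which the arm holds its last target. There are 200 camera calls.

## Working session

There is one attempt and no reset: what is moved stays moved. The work goes in short steps, Python scripts to look and compute and a tool call to move; the robot and the scene stay as the last step left them, time stands still between calls to the robot, and variables do not carry over. Pictures are saved under pics/ and viewed, on a budget of 14 in all, crops included, one or two more only if the job needs it, and the job is handed in when it is done.

Besides the shell and the picture viewer there is one more tool, called after "Request:" as a command line: name --argument value ..., lists and objects as JSON in quotes. move_arm: Moves the arm, as the interface text tells. Its arguments: {"type":"object","properties":{"steps":{"type":"array","items":{"type":"array"}},"fingers":{"type":"number"},"force":{"type":"number"}},"required":["steps"]}

```bash
mkdir -p pics; cat > h.py <<'E'
import numpy as np, cv2
from rig import status, viewer, job
def cam(n):
    c=viewer.camera(n); c['R']=cv2.Rodrigues(np.array(c['rvec'],float))[0]; c['t']=np.array(c['tvec'],float).ravel(); return c
def save(c,n): cv2.imwrite('pics/'+n+'.png',cv2.cvtColor(c['pixels'],cv2.COLOR_RGB2BGR))
def ray(c,u,v,fish=False):
    x=(u-c['cx'])/c['fx'];y=(v-c['cy'])/c['fy']
    if fish:
        r=np.hypot(x,y); d=np.array([x/r*np.sin(r),y/r*np.sin(r),np.cos(r)]) if r>1e-9 else np.array([0,0,1.])
    else: d=np.array([x,y,1.])
    return -c['R'].T@c['t'], c['R'].T@d
def onz(c,u,v,z,fish=False):
    o,d=ray(c,u,v,fish); return o+d*(z-o[2])/d[2]
def proj(c,p):
    q=c['R']@np.array(p)+c['t']; return c['fx']*q[0]/q[2]+c['cx'],c['fy']*q[1]/q[2]+c['cy']
E
python3 - <<'E'
from h import *
s=status.observe(); print(s)
for n in ['top','side']:
    c=cam(n); save(c,n+'0'); print(n,c['fx'],c['cx'],c['cy'],-c['R'].T@c['t'],c['R'].round(3).tolist())
E
```

```text
{'t': 0.0, 'joint_pos': array([ 6.93000512e+01,  1.76216261e+01,  8.63839764e+01,  6.68617415e-04,
        7.61125768e+01, -4.21195933e+00]), 'joint_vel': array([-0.0231664 ,  0.05730154, -0.06517413,  0.03919984, -0.04366512,
        0.02644386]), 'joint_torque': array([ 6.20542687e-04, -4.57547629e+01, -2.51910961e+01, -1.87978640e-04,
        1.34707731e-02, -2.70295892e-07]), 'ee_pos': array([0.16297359, 0.55069632, 0.23838681]), 'eef_rot': array([-1.79882187e+02, -9.32682716e-03,  1.63511840e+02]), 'wrist_force': array([ 0.83560148,  0.6592986 , -0.02527393]), 'wrist_torque': array([ 0.01435182, -0.07796762,  0.03950229]), 'grip_width': 0.08538490019776872}
top 545.3206153037315 282.3764447654453 203.90576974204714 [ 0.32121755 -0.0205827   1.44227591] [[-0.006, -1.0, 0.004], [-0.985, 0.006, -0.171], [0.171, -0.005, -0.985]]
side 481.83141058937963 278.2847780841607 205.3121463407936 [ 0.33008393 -0.76867809  0.8167266 ] [[0.958, -0.288, -0.011], [-0.206, -0.66, -0.722], [0.201, 0.694, -0.691]]
```

View pics/top0.png

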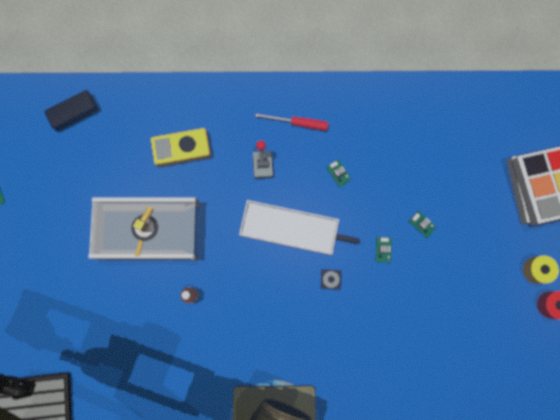

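View pics/side0.png

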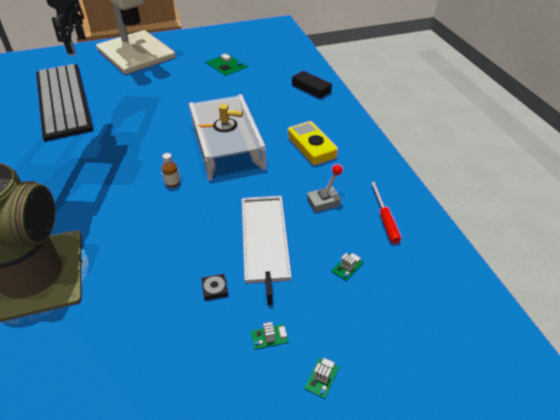

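Top view: three boards at (338,173), (423,223) and (384,249). The tray is at (290,228) with its handle to the right, the box at (143,228), and the lever ball at (261,146). The flux bottle is at (190,295) and the fan at (331,279). The side view also shows a green thing at (226,63), so I'll check its size.

```bash
cat > m.py <<'E'
from h import *
def blobs(c,lo,hi,amin=20):
    hsv=cv2.cvtColor(c['pixels'],cv2.COLOR_RGB2HSV); m=cv2.inRange(hsv,np.array(lo),np.array(hi))
    k=[]
    for q in cv2.findContours(cv2.morphologyEx(m,cv2.MORPH_CLOSE,np.ones((3,3))),cv2.RETR_EXTERNAL,cv2.CHAIN_APPROX_NONE)[0]:
        if cv2.contourArea(q)>=amin: k.append(q[:,0,:].astype(float))
    return k
def rect(c,q,z,fish=False):
    P=np.array([onz(c,u,v,z,fish)[:2] for u,v in q]).astype(np.float32)
    (cx,cy),(w,h),a=cv2.minAreaRect(P*1000)
    if w<h: w,h=h,w; a+=90
    return round(cx/1000,4),round(cy/1000,4),round(w),round(h),round((a+90)%180-90,1)
E
python3 - <<'E'
from m import *
for n in ['top','side']:
    c=cam(n); print(n)
    for q in blobs(c,(45,80,40),(85,255,255)): print('green',q.mean(0).round(),rect(c,q,.004))
    for q in blobs(c,(8,130,120),(24,255,255),8): print('orange',q.mean(0).round(),rect(c,q,.076))
    for q in blobs(c,(0,0,150),(180,50,255),300): print('white',q.mean(0).round(),rect(c,q,.012))
c=cam('top')
for nm,u,v,z in [('pivot',262,165,.025),('ball',261,146,.085),('handle end',358,240,.038),('stub',144,227,.072)]: print(nm,onz(c,u,v,z).round(3))
b=c['pixels']
cv2.imwrite('pics/crop1.png',cv2.cvtColor(np.vstack([np.hstack([cv2.resize(b[190:268,80:210],(520,312),interpolation=3),cv2.resize(b[130:208,225:290],(260,312),interpolation=3)])]),4))
E
```

```text
top
green [382. 249.] (0.4475, -0.2927, 58, 34, -5.6)
green [422. 226.] (0.514, -0.3997, 57, 31, 43.1)
green [337. 174.] (0.6532, -0.1785, 58, 33, 26.8)
orange [542. 186.] (0.6025, -0.6935, 49, 42, -77.8)
orange [558. 180.] (0.6148, -0.7325, 37, 10, -5.3)
white [289. 227.] (0.5073, -0.0446, 249, 95, 77.7)
white [142. 228.] (0.5081, 0.3429, 272, 160, 89.7)
white [542. 184.] (0.6177, -0.7347, 189, 133, 12.2)
white [279.  35.] (1.0507, -0.0243, 1592, 217, 89.8)
side
green [321. 377.] (0.5128, -0.3982, 65, 38, 46.2)
green [269. 337.] (0.4457, -0.292, 63, 39, -4.2)
green [347. 270.] (0.6531, -0.1785, 64, 37, 31.0)
green [227.  64.] (0.5981, 0.7932, 122, 93, -67.6)
orange [167. 167.] (0.3279, 0.1864, 25, 19, -17.5)
orange [206. 125.] (0.4481, 0.3341, 35, 9, -17.6)
orange [230. 111.] (0.5244, 0.385, 80, 30, -56.2)
orange [157.  24.] (0.383, 1.0876, 186, 184, -2.5)
orange [93. 24.] (0.1823, 1.185, 370, 109, -83.9)
white [265. 240.] (0.5059, -0.043, 251, 96, 77.8)
white [225. 126.] (0.5128, 0.4193, 287, 170, 89.9)
white [473. 169.] (1.1738, 0.1613, 1292, 471, -90.0)
white [134.  49.] (0.2979, 1.0019, 252, 205, -68.5)
white [358.  11.] (1.1851, 1.021, 600, 331, -18.3)
white [205.  12.] (0.6025, 1.2662, 300, 209, 87.7)
white [29. 23.] (-0.0981, 1.393, 574, 209, -82.9)
pivot [0.673 0.026 0.025]
ball [0.709 0.027 0.085]
handle end [ 0.469 -0.222  0.038]
stub [0.502 0.323 0.072]
```

View pics/crop1.png

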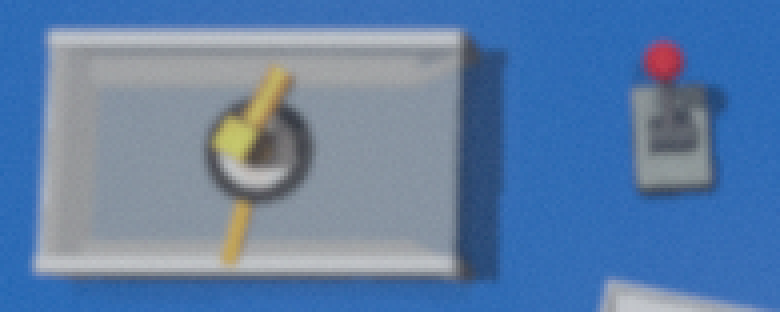

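The far green panel measures 122 x 93 mm and lies about 0.99 m out, so it is scenery. Three boards are present. In the crop, the elbow points about -35° in world and the mark about 165°, roughly 160° clockwise of it. I'll now move over the boards for a close look.

Request:
move_arm --steps '[[[0.032,-0.02,0.01],-0.1],[[0.064,-0.04,0.02],-0.2],[[0.096,-0.06,0.03],-0.3],[[0.128,-0.08,0.03],-0.4],[[0.16,-0.1,0.03],-0.5]]' --fingers 1 --force 40

```text
t: 0.67
ee_pos: [0.3246, 0.4507, 0.2702]
eef_rot: [179.9, -0.0, 134.6]
wrist_force: [0.4, 0.0, -0.4]
grip_width: 0.0856
```

Request:
move_arm --steps '[[[0.032,-0.02,0],-0.1],[[0.064,-0.04,0],-0.2],[[0.096,-0.06,0],-0.3],[[0.128,-0.08,0],-0.4],[[0.16,-0.1,0],-0.5]]'

```text
t: 1.08
ee_pos: [0.4846, 0.35, 0.2693]
eef_rot: [-180.0, -0.0, 105.9]
wrist_force: [0.7, 1.1, -0.9]
grip_width: 0.0853
```

Request:
move_arm --steps '[[[0,-0.04,0],-0.1],[[0,-0.08,0],-0.2],[[0,-0.12,0],-0.3],[[0,-0.16,0],-0.35],[[0,-0.2,0],-0.35]]'

```text
t: 1.5
ee_pos: [0.4829, 0.1495, 0.2691]
eef_rot: [-180.0, 0.0, 86.0]
wrist_force: [-0.1, -1.0, 0.2]
grip_width: 0.0856
```

Request:
move_arm --steps '[[[0,-0.04,0],0],[[0,-0.08,0],0],[[0,-0.12,0],0],[[0,-0.16,0],0],[[0,-0.2,0],0]]'

```text
t: 1.92
ee_pos: [0.4827, -0.0505, 0.2694]
eef_rot: [180.0, -0.0, 86.2]
wrist_force: [0.6, 0.1, -0.9]
grip_width: 0.0856
```

Request:
move_arm --steps '[[[0,-0.04,0],0],[[0,-0.08,0],0],[[0,-0.12,0],0],[[0,-0.16,0],0],[[0,-0.2,0],0]]'

```text
t: 2.33
ee_pos: [0.4827, -0.2506, 0.2693]
eef_rot: [180.0, -0.0, 86.1]
wrist_force: [1.1, 0.3, 0.7]
grip_width: 0.0855
```

```bash
cat >> m.py <<'E'
def look(name=None,z=.004):
    s=status.observe(); print('t %.1f'%s['t'],s['ee_pos'].round(4),s['eef_rot'].round(1),'w %.4f'%s['grip_width'])
    c=cam('wrist')
    for q in blobs(c,(45,80,40),(85,255,255),60): print('green',q.mean(0).round(),rect(c,q,z,True))
    if name: save(c,name)
    return c
E
python3 - <<'E'
from m import *
c=look('w1'); print(c['fx'],-c['R'].T@c['t'])
E
```

```text
t 2.3 [ 0.4827 -0.2506  0.2693] [180.   -0.   86.1] w 0.0855
green [255. 204.] (0.4476, -0.2935, 63, 32, -4.0)
green [404. 112.] (0.6537, -0.18, 61, 32, 32.5)
325.19226210127806 [ 0.48910564 -0.16977572  0.40317061]
```

View pics/w1.png

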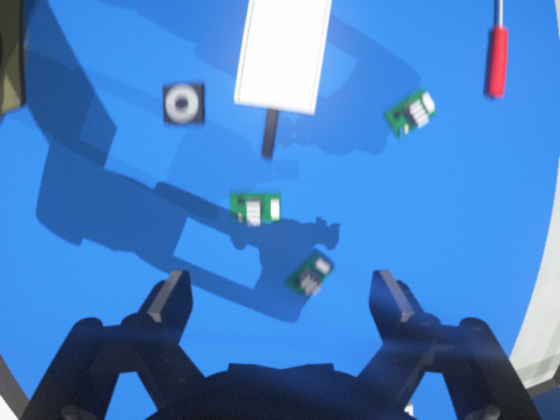

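The wrist view confirms boards at (255,208), (310,275) and (410,112). Each has a white connector at one end, so I'll grip the sinks along board y. Board 1 first.

Request:
move_arm --steps '[[[-0.007,-0.008,-0.01],-0.12],[[-0.015,-0.016,-0.02],-0.24],[[-0.022,-0.025,-0.03],-0.36],[[-0.03,-0.033,-0.04],-0.48],[[-0.036,-0.0415,-0.05],-0.6]]' --fingers 0.05

```text
t: 2.8
ee_pos: [0.4465, -0.2902, 0.2187]
eef_rot: [-180.0, 0.0, 51.4]
wrist_force: [0.4, 0.1, 0.5]
grip_width: 0.0447
```

Request:
move_arm --steps '[[[0,0,-0.012],-0.12],[[0,0,-0.024],-0.24],[[0,0,-0.036],-0.36],[[0,0,-0.048],-0.48],[[0,0,-0.06],-0.6]]'

```text
t: 3.22
ee_pos: [0.4472, -0.29, 0.1587]
eef_rot: [-180.0, 0.0, 17.1]
wrist_force: [0.8, 0.0, -0.6]
grip_width: 0.0447
```

Request:
move_arm --steps '[[[0,0,-0.015],-0.12],[[0,0,-0.03],-0.24],[[0,0,-0.045],-0.371],[[0,0,-0.06],-0.371],[[0,0,-0.06],-0.371]]'

```text
t: 3.63
ee_pos: [0.4455, -0.2886, 0.0967]
eef_rot: [-179.8, 0.3, -3.9]
wrist_force: [-0.7, 1.3, 0.0]
grip_width: 0.0448
```

```bash
python3 - <<'E'
from m import *
look('w2')
E
```

```text
t 3.6 [ 0.4455 -0.2886  0.0967] [-179.8    0.3   -3.9] w 0.0448
green [274. 246.] (0.427, -0.2834, 28, 22, 86.3)
green [292. 204.] (0.448, -0.2902, 64, 39, -4.1)
green [418. 124.] (0.5146, -0.3959, 65, 39, 46.3)
green [120.   3.] (0.6216, -0.1787, 16, 7, 74.1)
```

View pics/w2.png

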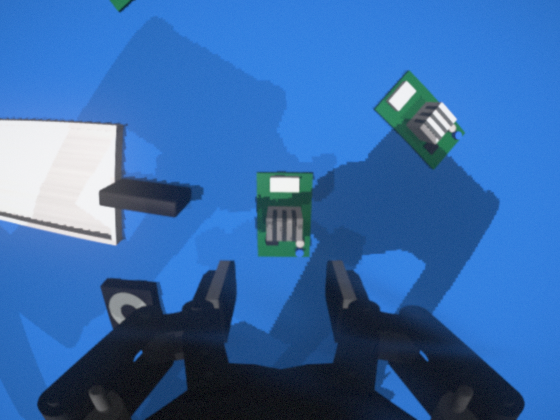

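Board 1 is centred between the fingers at (285,215). Descend and grip.

Request:
move_arm --steps '[[[0.0,0,-0.02],0],[[0.001,0,-0.04],0],[[0.001,0,-0.06],0],[[0.001,0,-0.075],0],[[0.001,0,-0.082],0]]'

```text
t: 4.1
ee_pos: [0.4481, -0.2899, 0.0166]
eef_rot: [-180.0, 0.1, -3.8]
wrist_force: [-0.7, -0.6, 0.4]
grip_width: 0.0447
```

Request:
move_arm --steps '[[[0,0,0],0],[[0,0,0],0],[[0,0,0],0],[[0,0,0],0],[[0,0,0],0]]' --fingers -1 --force 40

```text
t: 4.52
ee_pos: [0.4489, -0.2906, 0.0183]
eef_rot: [179.9, -0.1, -3.8]
wrist_force: [-0.4, 0.5, -0.3]
grip_width: 0.0233
```

Request:
move_arm --steps '[[[0,0,0.01],0],[[0,0,0.02],0],[[0,0,0.04],0],[[0,0,0.06],0],[[0,0,0.06],0]]'

```text
t: 4.93
ee_pos: [0.4507, -0.292, 0.0819]
eef_rot: [179.7, -0.4, -3.8]
wrist_force: [-0.2, -1.0, -0.1]
grip_width: 0.0233
```

Request:
move_arm --steps '[[[0.007,0.03,0.01],-0.03],[[0.015,0.063,0.01],-0.06],[[0.022,0.095,0.01],-0.09],[[0.029,0.128,0.01],-0.12],[[0.036,0.16,0.01],-0.146]]'

```text
t: 5.35
ee_pos: [0.4843, -0.1288, 0.0879]
eef_rot: [180.0, -0.1, -12.3]
wrist_force: [0.4, 0.7, -0.7]
grip_width: 0.0232
```

Request:
move_arm --steps '[[[0.008,0.036,0],0],[[0.016,0.073,0],0],[[0.024,0.11,0],0],[[0.035,0.146,0],0],[[0.035,0.146,0],0]]'

```text
t: 5.77
ee_pos: [0.5215, 0.0216, 0.0881]
eef_rot: [-179.8, -0.2, -12.0]
wrist_force: [1.1, -1.0, -0.4]
grip_width: 0.0235
```

```bash
python3 - <<'E'
from m import *
c=look('w3')
for q in blobs(c,(0,0,110),(180,70,255),2500): print('white',q.mean(0).round(),rect(c,q,.012,True))
E
```

```text
t 5.8 [0.5215 0.0216 0.0881] [-179.8   -0.2  -12. ] w 0.0235
green [275. 319.] (0.4411, 0.0443, 33, 6, 78.5)
green [313. 218.] (0.5207, -0.0016, 9, 8, 79.7)
green [260. 224.] (0.5261, 0.0384, 44, 25, -59.1)
green [496.  24.] (0.6508, -0.1777, 55, 39, 32.9)
white [ 22. 322.] (0.419, 0.3442, 304, 119, -43.2)
white [337. 220.] (0.5083, -0.0416, 250, 98, 77.6)
white [221.  22.] (0.6685, 0.0286, 52, 47, -86.6)
```

View pics/w3.png

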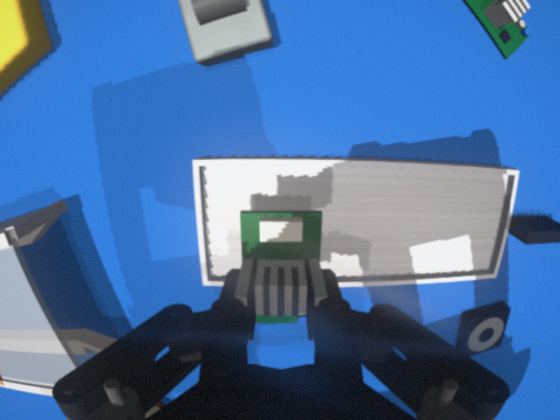

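The board hangs level between the fingers at (280,260), over the tray's far slot. The tray spans (195..518,160..285). Lower and release.

Request:
move_arm --steps '[[[0,0,-0.015],0],[[0,0,-0.03],0],[[0,0,-0.045],0],[[0,0,-0.055],0],[[0,0,-0.06],0]]'

```text
t: 6.23
ee_pos: [0.518, 0.015, 0.0262]
eef_rot: [180.0, 0.1, -12.3]
wrist_force: [-0.0, -1.2, -0.1]
grip_width: 0.023
```

Request:
move_arm --steps '[[[0,0,-0.002],0],[[0,0,-0.003],0],[[0,0,-0.003],0],[[0,0,-0.003],0],[[0,0,-0.003],0]]'

```text
t: 6.65
ee_pos: [0.5198, 0.0158, 0.0249]
eef_rot: [-180.0, -0.1, -12.2]
wrist_force: [-0.1, -0.1, -1.4]
grip_width: 0.0231
```

Request:
move_arm --steps '[[[0,0,-0.001],0],[[0,0,-0.002],0],[[0,0,-0.003],0],[[0,0,-0.003],0],[[0,0,-0.003],0]]'

```text
t: 7.07
ee_pos: [0.5191, 0.0159, 0.0212]
eef_rot: [180.0, 0.0, -12.2]
wrist_force: [0.5, -0.1, -1.0]
grip_width: 0.0232
```

Request:
move_arm --steps '[[[0,0,0],0],[[0,0,0],0],[[0,0,0],0],[[0,0,0],0],[[0,0,0],0]]' --fingers -0.1

```text
t: 7.48
ee_pos: [0.5193, 0.0159, 0.0213]
eef_rot: [-180.0, -0.0, -12.2]
wrist_force: [-0.4, -0.1, -1.2]
grip_width: 0.0383
```

Request:
move_arm --steps '[[[0,0,0.01],0],[[0,0,0.03],0],[[0,0,0.06],0],[[0,0,0.1],0],[[0,0,0.14],0]]'

```text
t: 7.9
ee_pos: [0.5181, 0.0159, 0.1627]
eef_rot: [180.0, 0.1, -12.2]
wrist_force: [1.0, 0.3, -0.1]
grip_width: 0.0382
```

```bash
python3 - <<'E'
from m import *
c=look('w4')
print('z7');[print(rect(c,q,.007,True)) for q in blobs(c,(45,80,40),(85,255,255),60)]
E
```

```text
t 7.9 [0.5181 0.0159 0.1627] [ 1.80e+02  1.00e-01 -1.22e+01] w 0.0382
green [296. 199.] (0.5067, 0.0016, 50, 17, 5.6)
green [296. 167.] (0.5395, -0.0025, 11, 11, -11.9)
green [269. 199.] (0.5176, 0.0221, 64, 29, -12.2)
green [445.  25.] (0.6561, -0.1773, 65, 38, 31.9)
z7
(0.5076, 0.0016, 49, 17, 5.6)
(0.5401, -0.0025, 11, 11, -11.9)
(0.5184, 0.0218, 64, 29, -12.2)
(0.6555, -0.1754, 65, 37, 31.9)
```

View pics/w4.png

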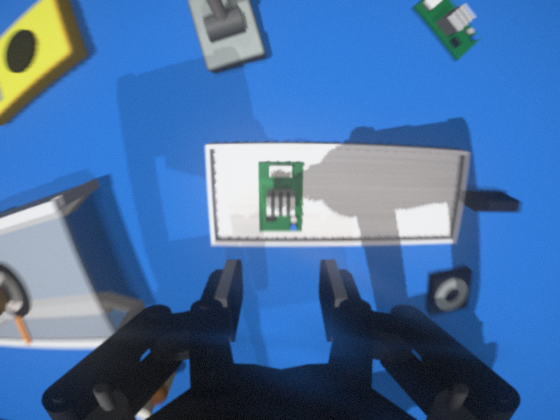

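Board 1 lies flat in the tray at (280,197). Next is board 2.

Request:
move_arm --steps '[[[0,-0.035,0],0.12],[[0,-0.075,0],0.24],[[0,-0.115,0],0.36],[[0,-0.155,0],0.48],[[0,-0.195,0],0.6]]' --fingers 0.05

```text
t: 8.37
ee_pos: [0.5191, -0.1715, 0.1622]
eef_rot: [180.0, -0.1, 21.0]
wrist_force: [0.6, 0.6, -0.7]
grip_width: 0.0447
```

Request:
move_arm --steps '[[[-0.001,-0.04,0],0.12],[[-0.002,-0.08,0],0.24],[[-0.003,-0.12,0],0.36],[[-0.004,-0.16,0],0.42],[[-0.005,-0.2,0],0.42]]'

```text
t: 8.78
ee_pos: [0.5138, -0.3721, 0.1619]
eef_rot: [180.0, -0.0, 44.8]
wrist_force: [0.7, 0.2, -0.4]
grip_width: 0.0449
```

Request:
move_arm --steps '[[[0,-0.016,-0.01],0],[[0,-0.016,-0.02],0],[[0,-0.016,-0.03],0],[[0,-0.016,-0.04],0],[[0,-0.016,-0.04],0]]'

```text
t: 9.2
ee_pos: [0.5127, -0.3829, 0.1184]
eef_rot: [-179.6, 0.0, 44.8]
wrist_force: [-0.1, 0.2, 0.3]
grip_width: 0.0447
```

```bash
python3 - <<'E'
from m import *
c=look('w5')
E
```

```text
t 9.2 [ 0.5127 -0.3829  0.1184] [-179.6    0.    44.8] w 0.0447
green [294. 200.] (0.5256, -0.3847, 38, 33, -43.3)
```

```bash
python3 - <<'E'
from m import *
c=look('w6')
hsv=cv2.cvtColor(c['pixels'],cv2.COLOR_RGB2HSV); m=cv2.inRange(hsv,np.array((45,80,25)),np.array((85,255,255)));m[:100]=0
v,u=np.nonzero(m); print(len(u)); print(rect(c,np.stack([u,v],1).astype(float),.004,True))
E
```

```text
t 9.2 [ 0.5133 -0.3833  0.1195] [-179.7    0.    44.8] w 0.0451
green [293. 200.] (0.5258, -0.3849, 38, 33, -43.3)
1149
(0.5218, -0.3891, 45, 38, 46.6)
```

View pics/w6.png

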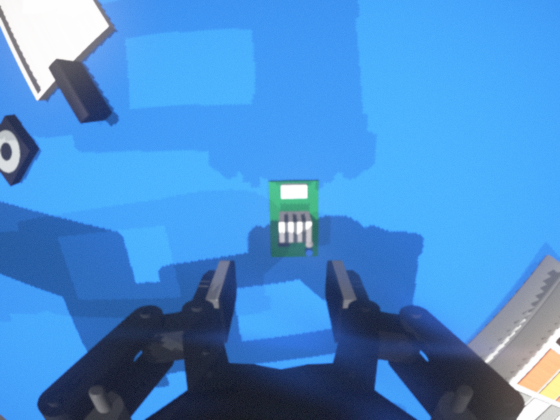

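```bash
python3 - <<'E'
from m import *
c=look()
print(rect(c,np.array([[270,180],[319,180],[318,257],[271,256.]]),.004,True))
E
```

```text
t 9.3 [ 0.5141 -0.384   0.1205] [-179.8   -0.    44.8] w 0.0450
green [291. 200.] (0.5252, -0.3857, 38, 35, -44.9)
(0.5161, -0.3987, 67, 40, 45.0)
```

Request:
move_arm --steps '[[[0,0,-0.01],0],[[0,0,-0.02],0],[[0,0,-0.025],0],[[0,0,-0.025],0],[[0,0,-0.025],0]]'

```text
t: 9.77
ee_pos: [0.514, -0.3857, 0.0955]
eef_rot: [-179.9, 0.0, 44.7]
wrist_force: [0.1, -0.3, -0.2]
grip_width: 0.0448
```

```bash
python3 - <<'E'
from m import *
look()
E
```

```text
t 9.8 [ 0.514  -0.3857  0.0955] [-179.9    0.    44.7] w 0.0448
green [283. 261.] (0.4931, -0.4111, 27, 12, -54.0)
green [293. 209.] (0.5231, -0.3876, 41, 39, 46.1)
```

Request:
move_arm --steps '[[[0.0,-0.006,-0.01],0.02],[[0.001,-0.012,-0.03],0.02],[[0.001,-0.012,-0.05],0.02],[[0.001,-0.012,-0.07],0.02],[[0.001,-0.012,-0.079],0.02]]'

```text
t: 10.23
ee_pos: [0.5144, -0.3976, 0.0153]
eef_rot: [-179.8, 0.0, 45.8]
wrist_force: [-1.0, -0.2, -0.8]
grip_width: 0.045
```

Request:
move_arm --steps '[[[0,0,0],0],[[0,0,0],0],[[0,0,0],0],[[0,0,0],0],[[0,0,0],0]]' --fingers -1

```text
t: 10.65
ee_pos: [0.5161, -0.3987, 0.0186]
eef_rot: [179.9, -0.0, 45.8]
wrist_force: [-0.4, 0.7, -0.1]
grip_width: 0.0231
```

Request:
move_arm --steps '[[[0,0,0.01],0],[[0,0,0.02],0],[[0,0,0.04],0],[[0,0,0.07],0],[[0,0,0.07],0]]'

```text
t: 11.07
ee_pos: [0.5187, -0.401, 0.0944]
eef_rot: [179.3, -0.0, 45.8]
wrist_force: [0.4, -0.7, -0.7]
grip_width: 0.0231
```

Request:
move_arm --steps '[[[-0.001,0.02,0.005],-0.12],[[-0.002,0.055,0.01],-0.24],[[-0.003,0.09,0.01],-0.36],[[-0.004,0.13,0.01],-0.48],[[-0.005,0.17,0.01],-0.6]]'

```text
t: 11.48
ee_pos: [0.5106, -0.2273, 0.0986]
eef_rot: [179.9, -0.1, 11.0]
wrist_force: [0.4, 0.5, 0.1]
grip_width: 0.0231
```

Request:
move_arm --steps '[[[-0.001,0.04,0],-0.12],[[-0.002,0.08,0],-0.24],[[-0.003,0.12,0],-0.36],[[-0.004,0.155,0],-0.413],[[-0.004,0.185,0],-0.413]]'

```text
t: 11.9
ee_pos: [0.5059, -0.0406, 0.0984]
eef_rot: [-180.0, -0.1, -12.3]
wrist_force: [-0.2, -0.2, -1.8]
grip_width: 0.0233
```

Request:
move_arm --steps '[[[0,0,0],0],[[0,0,-0.01],0],[[0,0,-0.02],0],[[0,0,-0.03],0],[[0,0,-0.03],0]]'

```text
t: 12.32
ee_pos: [0.5048, -0.0441, 0.065]
eef_rot: [180.0, 0.2, -12.3]
wrist_force: [-0.3, 0.7, -0.6]
grip_width: 0.0229
```

```bash
python3 - <<'E'
from m import *
c=look('w7')
for q in blobs(c,(0,0,110),(180,70,255),2500): print('white',q.mean(0).round(),rect(c,q,.012,True))
E
```

```text
t 12.3 [ 0.5048 -0.0441  0.065 ] [180.    0.2 -12.3] w 0.0229
green [275. 317.] (0.4419, -0.0262, 30, 7, 78.0)
green [312. 224.] (0.5071, -0.0634, 22, 13, -12.3)
green [260. 224.] (0.5091, -0.0355, 34, 30, 77.7)
green [194. 237.] (0.5173, 0.0173, 66, 40, -12.2)
green [449.   9.] (0.6284, -0.186, 47, 21, -89.6)
white [277. 235.] (0.5085, -0.0411, 250, 98, 77.6)
white [98. 24.] (0.6731, 0.0337, 53, 51, 3.5)
```

Request:
move_arm --steps '[[[0.001,0,-0.012],0],[[0.001,0,-0.024],0],[[0.001,0,-0.034],0],[[0.001,0,-0.042],0],[[0.001,0,-0.042],0]]'

```text
t: 12.78
ee_pos: [0.5062, -0.0435, 0.0236]
eef_rot: [180.0, 0.2, -12.3]
wrist_force: [-0.2, 0.4, -1.2]
grip_width: 0.0231
```

Request:
move_arm --steps '[[[0,0,-0.001],0],[[0,0,-0.002],0],[[0,0,-0.002],0],[[0,0,-0.002],0],[[0,0,-0.002],0]]'

```text
t: 13.2
ee_pos: [0.5077, -0.0432, 0.0238]
eef_rot: [-180.0, -0.1, -12.2]
wrist_force: [-0.4, 0.1, -0.5]
grip_width: 0.0234
```

Request:
move_arm --steps '[[[0,0,-0.001],0],[[0,0,-0.002],0],[[0,0,-0.002],0],[[0,0,-0.002],0],[[0,0,-0.002],0]]'

```text
t: 13.62
ee_pos: [0.5073, -0.0431, 0.0213]
eef_rot: [180.0, 0.0, -12.2]
wrist_force: [-0.1, 0.0, -0.8]
grip_width: 0.0229
```

Request:
move_arm --steps '[[[0,0,0],0],[[0,0,0],0],[[0,0,0],0],[[0,0,0],0],[[0,0,0],0]]' --fingers -0.15

```text
t: 14.03
ee_pos: [0.5074, -0.0432, 0.0213]
eef_rot: [-180.0, -0.0, -12.2]
wrist_force: [0.1, 0.9, 0.1]
grip_width: 0.0363
```

Request:
move_arm --steps '[[[0,0,0.01],0],[[0,0,0.03],0],[[0,0,0.06],0],[[0,0,0.1],0],[[0,0,0.14],0]]'

```text
t: 14.45
ee_pos: [0.5062, -0.043, 0.1628]
eef_rot: [180.0, 0.1, -12.2]
wrist_force: [1.1, 0.1, 0.0]
grip_width: 0.0362
```

Request:
move_arm --steps '[[[0.03,-0.02,0],0.12],[[0.06,-0.045,0],0.24],[[0.09,-0.07,0],0.36],[[0.115,-0.09,0],0.48],[[0.12,-0.1,0],0.6]]' --fingers 0.05

```text
t: 14.87
ee_pos: [0.6323, -0.1463, 0.1627]
eef_rot: [179.7, -0.3, 22.5]
wrist_force: [0.1, 0.8, -0.5]
grip_width: 0.0444
```

Request:
move_arm --steps '[[[0.01,-0.015,0],0.12],[[0.02,-0.03,-0.01],0.17],[[0.026,-0.035,-0.02],0.17],[[0.026,-0.035,-0.03],0.17],[[0.026,-0.035,-0.03],0.17]]'

```text
t: 15.28
ee_pos: [0.6511, -0.1772, 0.1284]
eef_rot: [-179.7, 0.2, 31.8]
wrist_force: [-0.6, -0.2, -0.5]
grip_width: 0.0447
```

```bash
python3 - <<'E'
from m import *
c=look('w8')
E
```

```text
t 15.3 [ 0.6511 -0.1772  0.1284] [-179.7    0.2   31.8] w 0.0447
green [ 97. 275.] (0.4879, -0.0538, 33, 7, -11.4)
green [ 96. 244.] (0.515, -0.0438, 47, 38, -12.7)
green [ 56. 214.] (0.5164, 0.0177, 65, 39, -12.4)
green [285. 193.] (0.6573, -0.1751, 61, 38, 32.3)
```

View pics/w8.png

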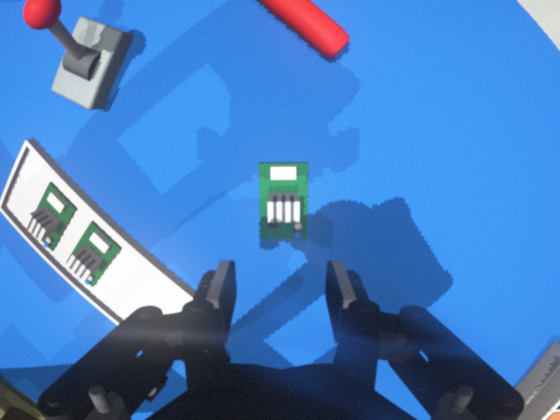

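Both placed boards lie flat, at (50,215) and (95,250). Board 3 at (285,201) is centred between the fingers. Grip it.

Request:
move_arm --steps '[[[0.001,0.001,-0.03],0],[[0.001,0.001,-0.06],0],[[0.001,0.001,-0.085],0],[[0.001,0.001,-0.105],0],[[0.001,0.001,-0.113],0]]'

```text
t: 15.75
ee_pos: [0.6515, -0.1751, 0.0155]
eef_rot: [-179.7, 0.2, 31.9]
wrist_force: [-0.2, 0.4, -0.5]
grip_width: 0.0453
```

Request:
move_arm --steps '[[[0,0,0],0],[[0,0,0],0],[[0,0,0],0],[[0,0,0],0],[[0,0,0],0]]' --fingers -1

```text
t: 16.17
ee_pos: [0.6554, -0.1774, 0.02]
eef_rot: [179.9, -0.1, 31.9]
wrist_force: [0.6, -0.0, -0.3]
grip_width: 0.023
```

Request:
move_arm --steps '[[[0,0,0.01],0],[[0,0,0.02],0],[[0,0,0.04],0],[[0,0,0.08],0],[[0,0,0.08],0]]'

```text
t: 16.58
ee_pos: [0.6594, -0.1789, 0.1071]
eef_rot: [179.4, -0.5, 31.9]
wrist_force: [1.5, -0.1, 0.5]
grip_width: 0.0229
```

Request:
move_arm --steps '[[[-0.025,0.012,0],-0.12],[[-0.05,0.024,0],-0.24],[[-0.075,0.036,0],-0.36],[[-0.1,0.048,0],-0.48],[[-0.125,0.06,0],-0.6]]'

```text
t: 17.0
ee_pos: [0.529, -0.1169, 0.0999]
eef_rot: [180.0, -0.2, -2.8]
wrist_force: [0.0, -0.3, -0.9]
grip_width: 0.0227
```

Request:
move_arm --steps '[[[-0.018,0.008,0],-0.12],[[-0.036,0.0155,0],-0.17],[[-0.036,0.0155,-0.01],-0.17],[[-0.036,0.0155,-0.03],-0.17],[[-0.036,0.0155,-0.03],-0.17]]'

```text
t: 17.42
ee_pos: [0.4922, -0.1013, 0.0678]
eef_rot: [-180.0, 0.1, -12.2]
wrist_force: [-0.6, -0.5, -0.5]
grip_width: 0.0229
```

```bash
python3 - <<'E'
from m import *
c=look('w9')
for q in blobs(c,(0,0,110),(180,70,255),2500): print('white',q.mean(0).round(),rect(c,q,.012,True))
E
```

```text
t 17.4 [ 0.4922 -0.1013  0.0678] [-1.80e+02  1.00e-01 -1.22e+01] w 0.0229
green [276. 314.] (0.4303, -0.0837, 30, 7, 78.1)
green [311. 224.] (0.4938, -0.1207, 26, 13, -10.0)
green [260. 221.] (0.4971, -0.0933, 36, 31, 77.8)
green [118. 234.] (0.5172, 0.0178, 66, 40, -12.1)
green [196. 232.] (0.5071, -0.042, 66, 40, -12.9)
white [211. 234.] (0.5084, -0.0413, 250, 98, 77.6)
```

Request:
move_arm --steps '[[[0.001,0,-0.015],0],[[0.002,0,-0.03],0],[[0.002,0,-0.04],0],[[0.002,0,-0.045],0],[[0.002,0,-0.045],0]]'

```text
t: 17.88
ee_pos: [0.4951, -0.1016, 0.0229]
eef_rot: [-180.0, 0.1, -12.2]
wrist_force: [-0.7, 0.4, -1.5]
grip_width: 0.0227
```

Request:
move_arm --steps '[[[0,0,-0.001],0],[[0,0,-0.002],0],[[0,0,-0.002],0],[[0,0,-0.002],0],[[0,0,-0.002],0]]'

```text
t: 18.3
ee_pos: [0.4956, -0.1017, 0.0217]
eef_rot: [180.0, -0.0, -12.2]
wrist_force: [-0.4, 0.7, -0.8]
grip_width: 0.023
```

Request:
move_arm --steps '[[[0,0,0],0],[[0,0,0],0],[[0,0,0],0],[[0,0,0],0],[[0,0,0],0]]' --fingers -0.15

```text
t: 18.72
ee_pos: [0.4954, -0.1017, 0.0214]
eef_rot: [-180.0, -0.0, -12.2]
wrist_force: [0.6, -0.8, -0.2]
grip_width: 0.0361
```

Request:
move_arm --steps '[[[0,0,0.01],0],[[0,0,0.03],0],[[0,0,0.06],0],[[0,0,0.1],0],[[0,0,0.14],0]]'

```text
t: 19.13
ee_pos: [0.4942, -0.1013, 0.1627]
eef_rot: [-180.0, 0.1, -12.2]
wrist_force: [1.0, -1.1, -0.5]
grip_width: 0.0365
```

Request:
move_arm --steps '[[[0,-0.02,0],0.12],[[-0.005,-0.04,0],0.24],[[-0.01,-0.06,0],0.36],[[-0.015,-0.08,0],0.48],[[-0.0215,-0.097,0],0.6]]' --fingers 0.1

```text
t: 19.55
ee_pos: [0.4739, -0.1998, 0.1624]
eef_rot: [179.9, -0.1, 22.5]
wrist_force: [0.5, 0.0, 0.1]
grip_width: 0.0471
```

Request:
move_arm --steps '[[[0,0,0],0.12],[[0,0,0],0.24],[[0,0,0],0.36],[[0,0,0],0.48],[[0,0,0],0.6]]'

```text
t: 19.97
ee_pos: [0.4736, -0.1987, 0.162]
eef_rot: [180.0, -0.0, 56.9]
wrist_force: [0.0, 0.2, -0.7]
grip_width: 0.0467
```

Request:
move_arm --steps '[[[0,0,0],0.12],[[0,0,-0.01],0.24],[[0,0,-0.02],0.36],[[0,0,-0.03],0.371],[[0,0,-0.03],0.371]]'

```text
t: 20.38
ee_pos: [0.4725, -0.1979, 0.13]
eef_rot: [-179.8, -0.1, 77.7]
wrist_force: [-0.7, -0.2, -0.3]
grip_width: 0.0467
```

```bash
python3 - <<'E'
from m import *
c=look('w10',.007)
E
```

```text
t 20.4 [ 0.4725 -0.1979  0.13  ] [-1.798e+02 -1.000e-01  7.770e+01] w 0.0467
green [286.  85.] (0.4966, -0.1014, 64, 39, -12.1)
green [279.  20.] (0.5061, -0.047, 64, 31, -12.9)
```

View pics/w10.png

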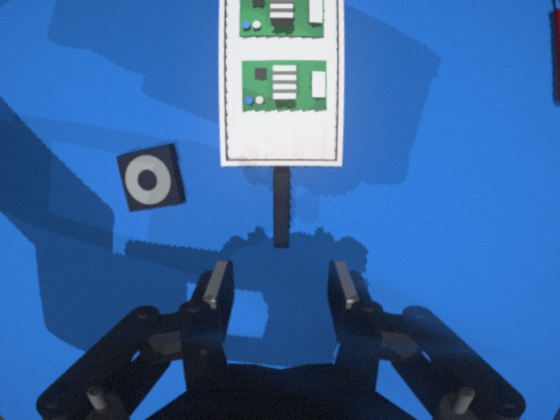

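Board 3 is flat at (285,85), and the handle at (281,205) is centred between the fingers. Next I'll measure the box and elbow from the top and side cameras.

```bash
python3 - <<'E'
from m import *
c=cam('top')
print('roof corners',[onz(c,u,v,.072)[:2].round(4).tolist() for u,v in [(92,197.5),(196.3,197.5),(196.3,258),(88.7,258)]])
s=cam('side')
a=cv2.resize(c['pixels'][190:265,82:202],(600,375),interpolation=cv2.INTER_CUBIC)
b=cv2.resize(s['pixels'][85:180,180:275],(375,375),interpolation=cv2.INTER_CUBIC)[:, :]
cv2.imwrite('pics/crop2.png',cv2.cvtColor(cv2.resize(np.hstack([a,b]),(800,308)),cv2.COLOR_RGB2BGR))
for n,k in [('top',c),('side',s)]:
    for q in blobs(k,(10,110,110),(32,255,255),6):
        print(n,q.mean(0).round(1),len(q),'z76',onz(k,*q.mean(0),.077)[:2].round(4),'z114',rect(k,q,.122),'z76r',rect(k,q,.077))
E
```

```text
roof corners [[0.5787, 0.4585], [0.5772, 0.1925], [0.423, 0.1893], [0.4247, 0.4586]]
top [543.2 269.1] 76 z76 [ 0.3899 -0.6767] z114 (0.3878, -0.6559, 65, 58, 89.6) z76r (0.3901, -0.6775, 68, 60, 89.6)
top [138.8 247.5] 28 z76 [0.4498 0.3329] z114 (0.4456, 0.3211, 33, 6, -11.9) z76r (0.4499, 0.3327, 34, 6, -11.9)
top [143.2 218.2] 47 z76 [0.5239 0.3248] z114 (0.5195, 0.314, 54, 18, -30.8) z76r (0.5263, 0.3254, 56, 19, -30.8)
top [542.3 185.7] 64 z76 [ 0.6021 -0.6932] z114 (0.5927, -0.6717, 47, 41, -76.4) z76r (0.602, -0.6939, 48, 43, -76.4)
top [557.8 180.4] 35 z76 [ 0.6156 -0.7343] z114 (0.6049, -0.7086, 41, 10, -5.3) z76r (0.6146, -0.732, 42, 10, -5.3)
top [179.9 146.4] 153 z76 [0.711 0.237] z114 (0.698, 0.2277, 137, 71, -79.5) z76r (0.7108, 0.2361, 141, 73, -79.5)
side [168.7 167.8] 36 z76 [0.3292 0.1795] z114 (0.3298, 0.1205, 43, 27, 83.1) z76r (0.3298, 0.1781, 46, 29, 83.1)
side [206.  125.1] 28 z76 [0.4491 0.3315] z114 (0.442, 0.2652, 36, 9, -17.6) z76r (0.4492, 0.3322, 38, 9, -17.6)
side [311.7 142.1] 131 z76 [0.6948 0.1734] z114 (0.6729, 0.117, 155, 82, -79.8) z76r (0.6951, 0.1743, 165, 87, -79.8)
side [223.1 117.2] 24 z76 [0.501  0.3551] z114 (0.4923, 0.2886, 49, 16, 86.0) z76r (0.5028, 0.3571, 52, 17, 86.0)
side [83.4 29.4] 66 z76 [0.136  1.0686] z114 (0.1354, 0.981, 225, 57, -76.5) z76r (0.1228, 1.0943, 240, 61, -76.5)
```

View pics/crop2.png

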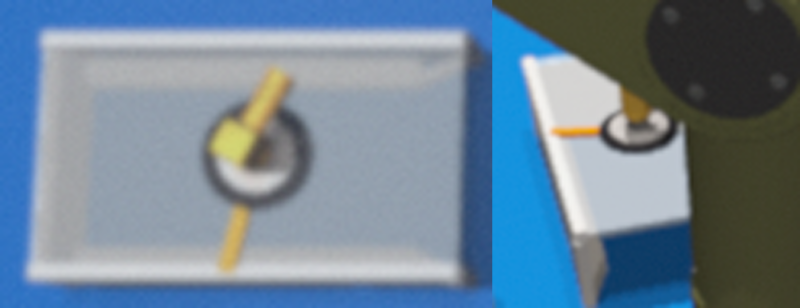

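Box origin is about (0.501, 0.320) with yaw about 90°. The mark centre at (0.4495, 0.3325) puts the mark direction at about 166°. Grip the handle, straighten the tray and align it.

Request:
move_arm --steps '[[[0,0,-0.03],0],[[0,0,-0.06],0],[[0,0,-0.09],0],[[0,0,-0.108],0],[[0,0,-0.113],0]]'

```text
t: 20.95
ee_pos: [0.4724, -0.1979, 0.0161]
eef_rot: [-179.8, -0.1, 77.7]
wrist_force: [-0.1, 0.4, -0.2]
grip_width: 0.0466
```

Request:
move_arm --steps '[[[0,0,0],0],[[0,0,0],0],[[0,0,0],0],[[0,0,0],0],[[0,0,0],0]]' --fingers -1 --force 70

```text
t: 21.37
ee_pos: [0.4748, -0.1993, 0.0199]
eef_rot: [179.8, 0.1, 77.8]
wrist_force: [-0.6, 0.1, 6.0]
grip_width: 0.0105
```

Request:
move_arm --steps '[[[0.004,0.002,0],0.03],[[0.01,0.006,0],0.08],[[0.017,0.01,0],0.13],[[0.023,0.014,0],0.18],[[0.028,0.018,0],0.215]]'

```text
t: 21.78
ee_pos: [0.5037, -0.1819, 0.0198]
eef_rot: [179.8, 0.2, 90.3]
wrist_force: [-1.2, -4.8, 6.4]
grip_width: 0.0112
```

Request:
move_arm --steps '[[[0,0.005,0],0],[[0,0.02,0],0],[[0,0.04,0],0],[[0,0.055,0],0],[[0,0.06,0],0]]'

```text
t: 22.2
ee_pos: [0.5034, -0.1205, 0.0198]
eef_rot: [179.8, 0.1, 90.2]
wrist_force: [-0.3, -6.1, 6.2]
grip_width: 0.0107
```

```bash
python3 - <<'E'
from m import *
c=look('w11',.007)
c=cam('top'); P=[]
for q in blobs(c,(0,0,150),(180,50,255),300): print('top white',q.mean(0).round(),rect(c,q,.012))
for q in blobs(c,(45,80,40),(85,255,255)): print('green',q.mean(0).round(),rect(c,q,.007))
save(c,'t3')
E
```

```text
t 22.2 [ 0.5034 -0.1205  0.0198] [1.798e+02 1.000e-01 9.020e+01] w 0.0107
green [287.  67.] (0.5057, -0.0203, 65, 39, 0.7)
top white [ 31. 412.] (0.0467, 0.6022, 154, 16, -84.0)
top white [ 31. 399.] (0.0771, 0.6044, 155, 17, -84.3)
top white [ 31. 387.] (0.1073, 0.6066, 155, 17, -84.3)
top white [250. 227.] (0.5032, 0.0494, 226, 96, 89.7)
top white [142. 228.] (0.5081, 0.3426, 274, 160, 89.7)
top white [542. 184.] (0.6171, -0.734, 190, 134, 11.9)
top white [279.  35.] (1.0507, -0.0243, 1592, 217, 89.8)
green [235. 236.] (0.4839, 0.097, 34, 19, 89.7)
green [236. 223.] (0.5198, 0.0972, 35, 21, -89.6)
green [259. 228.] (0.5037, 0.0375, 59, 32, -0.0)
green [280. 228.] (0.5059, -0.0236, 59, 32, -0.2)
```

View pics/w11.png

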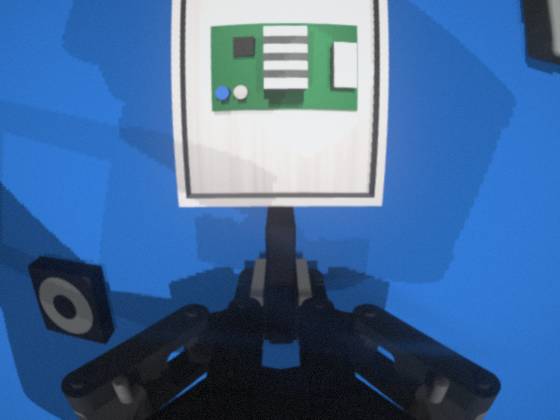

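The handle is held with the tray straight at x≈0.503. Push into the funnel.

Request:
move_arm --steps '[[[-0.001,0.008,0],0],[[-0.002,0.024,0],0],[[-0.002,0.042,0],0],[[-0.002,0.06,0],0],[[-0.002,0.075,0],0]]'

```text
t: 22.72
ee_pos: [0.5016, -0.0462, 0.0198]
eef_rot: [179.8, 0.1, 90.1]
wrist_force: [0.1, -6.1, 9.2]
grip_width: 0.0106
```

Request:
move_arm --steps '[[[0,0.015,0],0],[[0,0.033,0],0],[[0,0.05,0],0],[[0,0.068,0],0],[[0,0.08,0],0]]'

```text
t: 23.13
ee_pos: [0.5012, 0.0344, 0.0198]
eef_rot: [179.8, 0.1, 90.2]
wrist_force: [-0.3, -7.6, 9.8]
grip_width: 0.0104
```

Request:
move_arm --steps '[[[0,0.015,0],0],[[0,0.033,0],0],[[0,0.05,0],0],[[0,0.068,0],0],[[0,0.08,0],0]]'

```text
t: 23.55
ee_pos: [0.5008, 0.1144, 0.0198]
eef_rot: [179.8, 0.1, 90.2]
wrist_force: [0.4, -8.6, 10.6]
grip_width: 0.0106
```

Request:
move_arm --steps '[[[0,0.01,0],0],[[0,0.018,0],0],[[0,0.025,0],0],[[0,0.028,0],0],[[0,0.03,0],0]]'

```text
t: 23.97
ee_pos: [0.5006, 0.1435, 0.0198]
eef_rot: [179.9, 0.1, 90.2]
wrist_force: [0.1, -9.1, 11.0]
grip_width: 0.0109
```

Request:
move_arm --steps '[[[0,0.002,0],0],[[0,0.004,0],0],[[0,0.006,0],0],[[0,0.008,0],0],[[0,0.01,0],0]]'

```text
t: 24.38
ee_pos: [0.5005, 0.153, 0.0198]
eef_rot: [179.9, 0.1, 90.2]
wrist_force: [0.1, -8.2, 10.3]
grip_width: 0.0111
```

Request:
move_arm --steps '[[[0,0.001,0],0],[[0,0.002,0],0],[[0,0.003,0],0],[[0,0.004,0],0],[[0,0.005,0],0]]'

```text
t: 24.8
ee_pos: [0.5005, 0.1579, 0.0198]
eef_rot: [179.9, 0.1, 90.2]
wrist_force: [0.0, -7.9, 10.5]
grip_width: 0.0106
```

Request:
move_arm --steps '[[[0,0.001,0],0],[[0,0.002,0],0],[[0,0.003,0],0],[[0,0.003,0],0],[[0,0.003,0],0]]'

```text
t: 25.22
ee_pos: [0.5005, 0.161, 0.0198]
eef_rot: [179.9, 0.1, 90.1]
wrist_force: [0.3, -8.2, 10.7]
grip_width: 0.0108
```

Request:
move_arm --steps '[[[0,0.001,0],0],[[0,0.002,0],0],[[0,0.003,0],0],[[0,0.003,0],0],[[0,0.003,0],0]]'

```text
t: 25.63
ee_pos: [0.5004, 0.164, 0.0198]
eef_rot: [179.9, 0.1, 90.1]
wrist_force: [-0.2, -7.2, 10.7]
grip_width: 0.0107
```

Request:
move_arm --steps '[[[0,0.001,0],0],[[0,0.002,0],0],[[0,0.003,0],0],[[0,0.003,0],0],[[0,0.003,0],0]]'

```text
t: 26.05
ee_pos: [0.5004, 0.1653, 0.0198]
eef_rot: [179.9, 0.3, 90.2]
wrist_force: [1.3, -15.4, 11.7]
grip_width: 0.0107
```

Request:
move_arm --steps '[[[0,0.001,0],0],[[0,0.002,0],0],[[0,0.002,0],0],[[0,0.002,0],0],[[0,0.002,0],0]]'

```text
t: 26.47
ee_pos: [0.5003, 0.1654, 0.0198]
eef_rot: [179.9, 0.4, 90.2]
wrist_force: [1.3, -22.6, 13.2]
grip_width: 0.0108
```

```bash
python3 - <<'E'
from m import *
c=look('w12',.007)
E
```

```text
t 26.5 [0.5003 0.1654 0.0198] [179.9   0.4  90.2] w 0.0108
```

View pics/w12.png

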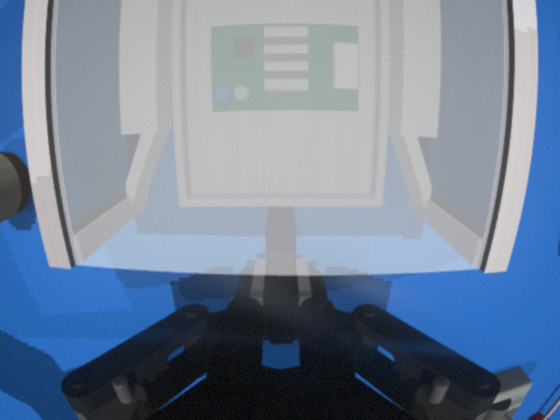

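```bash
python3 - <<'E'
from m import *
c=cam('wrist')
for n,u,v,z in [('rim',280,207,.012),('roof edge',280,274,.072),('roof corner L',50,267,.072),('roof corner R',508,270,.072),('rail kink L',165,130,0.02),('funnel L',75,265,.0),('kinkL0',173,125,0)]: print(n,onz(c,u,v,z,True).round(4))
E
```

```text
rim [0.501  0.2017 0.012 ]
roof edge [0.501 0.201 0.072]
roof corner L [0.4212 0.1991 0.072 ]
roof corner R [0.5802 0.1987 0.072 ]
rail kink L [0.4521 0.2384 0.02  ]
funnel L [0.3735 0.1596 0.    ]
kinkL0 [0.4491 0.2393 0.    ]
```

The tray rim and the box opening edge are both at y≈0.201, so the tray is home, and contact force rose to 22 N. Release and move over the elbow.

Request:
move_arm --steps '[[[0,-0.002,0],0],[[0,-0.004,0],0],[[0,-0.004,0],0],[[0,-0.004,0],0],[[0,-0.004,0],0]]' --fingers -0.2

```text
t: 26.98
ee_pos: [0.4997, 0.1668, 0.0182]
eef_rot: [-180.0, -0.0, 90.1]
wrist_force: [-0.6, 0.5, 0.1]
grip_width: 0.0342
```

Request:
move_arm --steps '[[[0,0,0.01],0],[[0,0,0.04],0],[[0,0,0.08],0],[[0,0,0.12],0],[[0,0,0.16],0]]'

```text
t: 27.4
ee_pos: [0.4991, 0.1666, 0.1804]
eef_rot: [-179.9, 0.0, 90.2]
wrist_force: [1.8, 0.2, -0.6]
grip_width: 0.0341
```

Request:
move_arm --steps '[[[0,0.02,0.03],0.12],[[0,0.05,0.06],0.24],[[0,0.08,0.06],0.36],[[0,0.11,0.06],0.48],[[0,0.14,0.06],0.6]]'

```text
t: 27.82
ee_pos: [0.4997, 0.3081, 0.2404]
eef_rot: [179.8, 0.0, 124.8]
wrist_force: [0.9, -0.4, 0.2]
grip_width: 0.0338
```

Request:
move_arm --steps '[[[0,0.01,0],0.12],[[0,0.02,0],0.24],[[0,0.02,0],0.36],[[0,0.02,0],0.36],[[0,0.02,0],0.36]]'

```text
t: 28.23
ee_pos: [0.4994, 0.3266, 0.2386]
eef_rot: [-180.0, -0.0, 145.0]
wrist_force: [-0.0, 0.8, -1.0]
grip_width: 0.0337
```

```bash
python3 - <<'E'
from m import *
c=look('w13',.007)
for q in blobs(c,(10,110,90),(32,255,255),20):
    print(q.mean(0).round(1),'z77',rect(c,q,.077,True),'z122',rect(c,q,.122,True),'z134',rect(c,q,.134,True))
p=c['pixels']; cv2.imwrite('pics/w13s.png',cv2.cvtColor(cv2.resize(p[100:340,140:440],(800,640)),4)[:600])
E
```

```text
t 28.2 [0.4994 0.3266 0.2386] [-180.   -0.  145.] w 0.0337
green [554.  67.] (0.5734, 0.7466, 94, 41, -35.4)
[302.1 348.8] z77 (0.6753, 0.2377, 75, 36, -82.4) z122 (0.6387, 0.2583, 64, 30, -82.4) z134 (0.6289, 0.2638, 61, 29, -82.4)
[283.8 255.8] z77 (0.5556, 0.2942, 17, 16, -35.0) z122 (0.5372, 0.3062, 14, 14, -35.0) z134 (0.5323, 0.3095, 14, 13, -35.0)
[281.7 236.8] z77 (0.5366, 0.3025, 9, 6, -34.8) z122 (0.5211, 0.3133, 7, 5, -34.8) z134 (0.5169, 0.3162, 7, 5, -34.8)
[279.7 211.2] z77 (0.5135, 0.316, 30, 26, -29.2) z122 (0.5015, 0.3247, 25, 22, -29.2) z134 (0.4983, 0.327, 24, 21, -29.2)
[277.5 188.4] z77 (0.4944, 0.328, 10, 3, 55.0) z122 (0.4853, 0.3349, 9, 2, 55.0) z134 (0.4829, 0.3367, 8, 2, 55.0)
[257.1 143. ] z77 (0.4485, 0.3375, 40, 9, -12.6) z122 (0.4463, 0.3429, 34, 8, -12.6) z134 (0.4458, 0.3444, 32, 7, -12.6)
```

View pics/w13s.png

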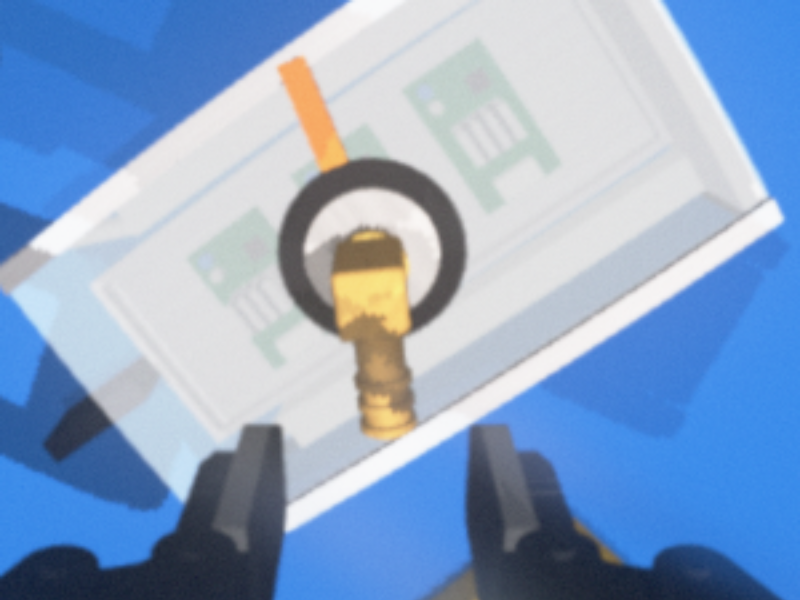

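The mark runs at 167.4° (full 40 x 9 mm seen, centre (0.4485, 0.3375)). The stub is at about (0.501, 0.3255) and the elbow outlet at about -29°. The turn needed is about 163.6° (2.855 rad) clockwise. Grip the hub.

Request:
move_arm --steps '[[[0.0015,-0.0015,-0.03],0.105],[[0.0015,-0.0015,-0.06],0.105],[[0.0015,-0.0015,-0.09],0.105],[[0.0015,-0.0015,-0.115],0.105],[[0.0015,-0.0015,-0.13],0.105]]' --fingers 0.1

```text
t: 28.7
ee_pos: [0.4997, 0.3234, 0.1057]
eef_rot: [-179.8, -0.1, 150.9]
wrist_force: [0.2, 0.3, 0.5]
grip_width: 0.047
```

Request:
move_arm --steps '[[[0,0,0],0],[[0,0,0],0],[[0,0,0],0],[[0,0,0],0],[[0,0,0],0]]'

```text
t: 29.12
ee_pos: [0.5025, 0.3254, 0.11]
eef_rot: [179.8, 0.1, 151.1]
wrist_force: [1.0, 0.9, -0.0]
grip_width: 0.0467
```

Request:
move_arm --steps '[[[0,0,0],0],[[0,0,0],0],[[0,0,0],0],[[0,0,0],0],[[0,0,0],0]]' --fingers -1 --force 50

```text
t: 29.53
ee_pos: [0.5011, 0.324, 0.1094]
eef_rot: [-179.9, 0.0, 151.2]
wrist_force: [-1.6, -4.0, 6.4]
grip_width: 0.0209
```

Request:
move_arm --steps '[[[0,0,0],-0.12],[[0,0,0],-0.24],[[0,0,0],-0.36],[[0,0,0],-0.48],[[0,0,-0.0003],-0.6]]'

```text
t: 29.95
ee_pos: [0.5005, 0.3234, 0.109]
eef_rot: [-179.9, 0.1, 116.5]
wrist_force: [-3.4, -3.7, 9.4]
grip_width: 0.0212
```

Request:
move_arm --steps '[[[0,0,0],-0.12],[[0,0,0],-0.24],[[0,0,0],-0.36],[[0,0,0],-0.48],[[0,0,-0.0003],-0.6]]'

```text
t: 30.37
ee_pos: [0.4996, 0.3233, 0.1087]
eef_rot: [-179.9, 0.2, 82.1]
wrist_force: [-5.1, -4.5, 10.0]
grip_width: 0.0216
```

Request:
move_arm --steps '[[[0,0,0],-0.12],[[0,0,0],-0.24],[[0,0,0],-0.36],[[0,0,0],-0.48],[[0,0,-0.0003],-0.6]]'

```text
t: 30.78
ee_pos: [0.4989, 0.3236, 0.1084]
eef_rot: [-179.9, 0.2, 47.7]
wrist_force: [-7.4, -2.4, 11.3]
grip_width: 0.0212
```

Request:
move_arm --steps '[[[0,0,0],-0.12],[[0,0,0],-0.24],[[0,0,0],-0.36],[[0,0,0],-0.48],[[0,0,-0.0003],-0.6]]'

```text
t: 31.2
ee_pos: [0.4985, 0.3243, 0.1081]
eef_rot: [-180.0, 0.3, 13.3]
wrist_force: [-8.2, -1.0, 11.7]
grip_width: 0.0215
```

Request:
move_arm --steps '[[[0,0,0],-0.1],[[0,0,0],-0.2],[[0,0,0],-0.3],[[0,0,0],-0.4],[[0,0,-0.0002],-0.455]]'

```text
t: 31.62
ee_pos: [0.4984, 0.3249, 0.1079]
eef_rot: [179.9, 0.3, -12.7]
wrist_force: [-7.6, -0.0, 10.1]
grip_width: 0.0213
```

Request:
move_arm --steps '[[[0,0,0],0],[[0,0,0],0],[[0,0,0],0],[[0,0,0],0],[[0,0,0],0]]'

```text
t: 32.03
ee_pos: [0.4984, 0.325, 0.1079]
eef_rot: [180.0, 0.3, -12.5]
wrist_force: [-7.8, 0.1, 9.6]
grip_width: 0.021
```

```bash
python3 - <<'E'
from m import *
c=look('w14',.007); s=status.observe(); print(s['wrist_torque'].round(3))
E
```

```text
t 32.0 [0.4984 0.325  0.1079] [180.    0.3 -12.5] w 0.0210
[ 0.073  1.165 -0.086]
```

View pics/w14.png

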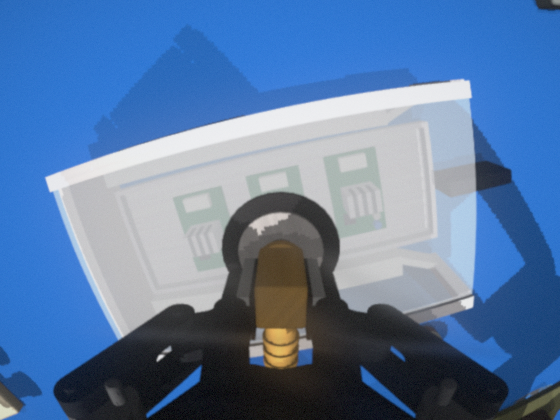

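The outlet has followed the hand. Release, rise and check it against the mark.

Request:
move_arm --steps '[[[0,0,0],0],[[0,0,0],0],[[0,0,0],0],[[0,0,0],0],[[0,0,0],0]]' --fingers 0.1

```text
t: 32.5
ee_pos: [0.5017, 0.3248, 0.1068]
eef_rot: [-180.0, -0.0, -12.4]
wrist_force: [0.6, -0.5, -0.3]
grip_width: 0.0472
```

Request:
move_arm --steps '[[[0,0,0.01],0],[[0,0,0.03],0],[[0,0,0.06],0],[[0,0,0.1],0],[[0,0,0.13],0]]'

```text
t: 32.92
ee_pos: [0.5018, 0.325, 0.2399]
eef_rot: [-179.9, -0.1, -12.4]
wrist_force: [0.0, 0.8, 0.5]
grip_width: 0.047
```

Request:
move_arm --steps '[[[-0.02,0,0],0],[[-0.05,0,0],0],[[-0.08,0,0],0],[[-0.1,0,0],0],[[-0.1,0,0],0]]'

```text
t: 33.33
ee_pos: [0.3969, 0.324, 0.2376]
eef_rot: [179.9, 0.2, -12.3]
wrist_force: [-0.2, 0.7, -0.3]
grip_width: 0.0468
```

```bash
python3 - <<'E'
from m import *
c=look('w15',.003)
for q in blobs(c,(10,110,60),(32,255,255),20):
    print(q.mean(0).round(1),'z77',rect(c,q,.077,True),'z114',rect(c,q,.114,True),'z134',rect(c,q,.134,True))
t=cam('top')
for q in blobs(t,(10,110,60),(32,255,255),8): print('top',q.mean(0).round(1),rect(t,q,.077),rect(t,q,.12))
p=c['pixels']; cv2.imwrite('pics/w15s.png',cv2.cvtColor(cv2.resize(p[60:360,100:500],(800,600)),4))
E
```

```text
t 33.3 [0.3969 0.324  0.2376] [179.9   0.2 -12.3] w 0.0468
[253.7 115.6] z77 (0.4749, 0.3363, 88, 25, -17.8) z114 (0.4752, 0.3327, 77, 22, -17.8) z134 (0.4753, 0.3307, 71, 20, -17.8)
top [543.6 269.1] (0.3901, -0.6773, 68, 60, 89.6) (0.3879, -0.6567, 66, 58, 89.6)
top [137.8 236.5] (0.4763, 0.3387, 85, 22, -4.9) (0.4715, 0.3274, 83, 22, -4.9)
top [542.6 185.9] (0.6022, -0.6947, 48, 43, -79.0) (0.5934, -0.6734, 47, 42, -79.0)
top [557.8 180.4] (0.6146, -0.732, 42, 10, -5.3) (0.6053, -0.7096, 41, 10, -5.3)
top [180.  146.4] (0.7111, 0.2362, 141, 73, -79.6) (0.6988, 0.2281, 137, 71, -79.6)
```

View pics/w15s.png

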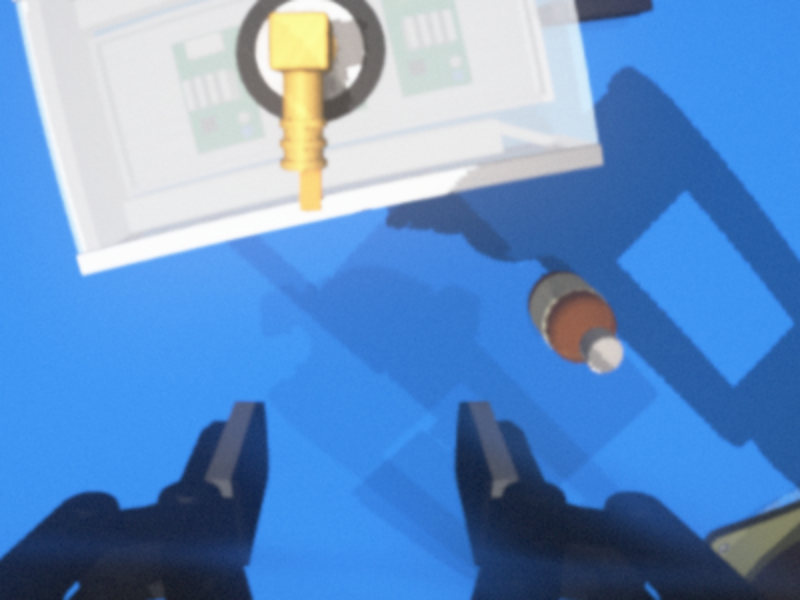

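```bash
python3 - <<'E'
from m import *
c=look()
f=lambda u,v,z: onz(c,u/2+100,v/2+60,z,True)[:2]
hub=f(300,41,.1325); m1=f(303,163,.1205); m2=f(305,140,.1205); t=f(303,95,.1205); e=f(311,209,.077); e2=f(310,178,.077)
ang=lambda a,b: np.degrees(np.arctan2(*(b-a)[::-1]))
print(hub,m1,t,e); print('tube',ang(t,m1),'hub-mouth',ang(hub,m1),np.hypot(*(m1-hub)),'hub-mark',ang(hub,e),np.hypot(*(e-hub)),'mark self',ang(e2,e))
E
```

```text
t 33.4 [0.4013 0.325  0.2379] [-1.799e+02 -1.000e-01 -1.240e+01] w 0.0469
[0.50534821 0.32564961] [0.46010472 0.33599933] [0.48586144 0.33003057] [0.43499078 0.34210887]
tube 166.9528078590562 hub-mouth 167.1149472322025 0.04641217321002159 hub-mark 166.8331391434138 0.0722570092677935 mark self 168.57899312459614
```

The tube points at 167.0° and the mark at 166.8–168.6°, which is within about 1 mm at the mouth. Now I'll locate the lever.

```bash
python3 - <<'E'
from m import *
R={}
for n,b in [('top',(245,278,130,160)),('side',(320,350,155,185))]:
    c=cam(n); 
    for lo,hi in [((0,150,90),(8,255,255)),((172,150,90),(180,255,255))]:
        for q in blobs(c,lo,hi,6):
            m=q.mean(0)
            if b[0]<m[0]<b[1] and b[2]<m[1]<b[3]: x,y,w,h=cv2.boundingRect(q.astype(np.int32)); R[n]=ray(c,x+(w-1)/2,y+(h-1)/2); print(n,m,w,h)
    if n=='top':
        hsv=cv2.cvtColor(c['pixels'],cv2.COLOR_RGB2HSV)[140:185,245:280]; m=((hsv[...,1]<110)&(hsv[...,2]>60)).astype(np.uint8)
        q=max(cv2.findContours(m,0,1)[0],key=cv2.contourArea)[:,0]+[245,140]; print('base',rect(c,q.astype(float),.025))
(o1,d1),(o2,d2)=R['top'],R['side']
s=np.linalg.lstsq(np.stack([d1,-d2],1),o2-o1,rcond=None)[0]; print(o1+d1*s[0],o2+d2*s[1])
E
```

```text
top [260.38888889 145.        ] 8 7
base (0.6915, 0.0249, 102, 51, 0.2)
side [336.66666667 169.66666667] 7 9
[0.70793331 0.02770737 0.096806  ] [0.70503817 0.02833735 0.09599649]
```

Request:
move_arm --steps '[[[0.025,-0.02,0],0.05],[[0.055,-0.045,0],0.1],[[0.085,-0.07,0],0.15],[[0.115,-0.09,0],0.216],[[0.14,-0.11,0],0.216]]' --fingers -1 --force 30

```text
t: 34.0
ee_pos: [0.5447, 0.2132, 0.2368]
eef_rot: [180.0, -0.1, 0.0]
wrist_force: [1.3, -0.4, 0.2]
grip_width: -0.0003
```

Request:
move_arm --steps '[[[0.025,-0.02,0],0],[[0.055,-0.045,0],0],[[0.085,-0.07,0],0],[[0.115,-0.09,0],0],[[0.14,-0.11,0],0]]'

```text
t: 34.42
ee_pos: [0.6846, 0.1023, 0.2362]
eef_rot: [180.0, -0.0, -0.2]
wrist_force: [0.7, 0.4, 0.1]
grip_width: -0.0002
```

Request:
move_arm --steps '[[[0.02,-0.02,0],0],[[0.05,-0.045,0],0],[[0.07,-0.065,0],0],[[0.084,-0.077,0],0],[[0.084,-0.077,0],0]]'

```text
t: 34.83
ee_pos: [0.7692, 0.0228, 0.2349]
eef_rot: [179.9, -0.1, -0.3]
wrist_force: [-0.3, -0.3, -0.4]
grip_width: 0.0002
```

Request:
move_arm --steps '[[[0,0,-0.03],0],[[0,0,-0.07],0],[[0,0,-0.11],0],[[0,0,-0.14],0],[[0,0,-0.153],0]]'

```text
t: 35.25
ee_pos: [0.7616, 0.028, 0.0775]
eef_rot: [-180.0, 0.6, -0.1]
wrist_force: [-1.3, 0.1, -0.2]
grip_width: 0.0001
```

Request:
move_arm --steps '[[[0,0,0],0],[[0,0,0],0],[[0,0,0],0],[[0,0,0],0],[[0,0,0],0]]'

```text
t: 35.67
ee_pos: [0.7672, 0.0279, 0.087]
eef_rot: [180.0, -0.3, -0.1]
wrist_force: [0.9, -0.5, 0.2]
grip_width: -0.0001
```

Request:
move_arm --steps '[[[-0.01,0,-0.003],0],[[-0.022,0,-0.003],0],[[-0.034,0,-0.003],0],[[-0.046,0,-0.003],0],[[-0.055,0,-0.003],0]]'

```text
t: 36.08
ee_pos: [0.7112, 0.0279, 0.0832]
eef_rot: [180.0, -0.2, -0.1]
wrist_force: [1.3, -0.0, 1.3]
grip_width: -0.0002
```

Request:
move_arm --steps '[[[-0.008,0,0],0],[[-0.016,0,0],0],[[-0.024,0,0],0],[[-0.032,0,0],0],[[-0.04,0,0],0]]'

```text
t: 36.5
ee_pos: [0.6697, 0.0278, 0.0808]
eef_rot: [180.0, -0.0, -0.1]
wrist_force: [1.0, 0.5, -0.6]
grip_width: 0.0
```

Request:
move_arm --steps '[[[-0.003,0,0],0],[[-0.006,0,0],0],[[-0.009,0,0],0],[[-0.012,0,0],0],[[-0.012,0,0],0]]'

```text
t: 36.92
ee_pos: [0.6622, 0.028, 0.0821]
eef_rot: [-180.0, -0.5, -0.1]
wrist_force: [5.7, 0.6, -0.8]
grip_width: -0.0002
```

Request:
move_arm --steps '[[[-0.001,0,0],0],[[-0.002,0,0],0],[[-0.004,0,0],0],[[-0.004,0,0],0],[[-0.004,0,0],0]]'

```text
t: 37.33
ee_pos: [0.6618, 0.028, 0.0826]
eef_rot: [-180.0, -0.8, -0.1]
wrist_force: [12.7, -0.1, -4.3]
grip_width: -0.0001
```

Request:
move_arm --steps '[[[0.02,0,0],0],[[0.04,0,0.01],0],[[0.06,0,0.04],0],[[0.06,0,0.08],0],[[0.06,0,0.12],0]]'

```text
t: 37.75
ee_pos: [0.7142, 0.0279, 0.2]
eef_rot: [-180.0, 0.2, -0.1]
wrist_force: [0.3, -0.5, 0.2]
grip_width: 0.0
```

Request:
move_arm --steps '[[[0,-0.04,0.02],0],[[0,-0.08,0.04],0],[[-0.02,-0.12,0.05],0],[[-0.04,-0.16,0.05],0],[[-0.04,-0.2,0.05],0]]'

```text
t: 38.17
ee_pos: [0.6731, -0.1629, 0.2524]
eef_rot: [-180.0, 0.0, 0.0]
wrist_force: [0.6, -0.3, -0.0]
grip_width: 0.0
```

```bash
python3 - <<'E'
from m import *
print(status.observe()['ee_pos'])
R={};ims=[]
for n in ['top','side']:
    c=cam(n); ims.append(c['pixels'])
    for lo,hi in [((0,150,90),(8,255,255)),((172,150,90),(180,255,255))]:
        for q in blobs(c,lo,hi,6):
            x,y,w,h=cv2.boundingRect(q.astype(np.int32))
            if w<14 and h<14: print(n,q.mean(0),w,h); R[n]=ray(c,x+(w-1)/2,y+(h-1)/2)
    for q in blobs(c,(10,110,60),(32,255,255),8): print('y',q.mean(0).round(1))
cv2.imwrite('pics/final.png',cv2.cvtColor(np.hstack([cv2.resize(ims[0][90:310,70:350],(420,330)),cv2.resize(ims[1][80:300,150:400],(375,330))]),4))
(o1,d1),(o2,d2)=R['top'],R['side']
s=np.linalg.lstsq(np.stack([d1,-d2],1),o2-o1,rcond=None)[0]; print(o1+d1*s[0],o2+d2*s[1])
E
```

```text
[ 0.67309294 -0.16289543  0.25236454]
top [262.05 171.15] 8 8
y [543.3 269.1]
y [137.9 236.5]
y [542.3 185.4]
y [557.9 180.4]
y [180.  146.4]
side [310.14285714 177.61904762] 7 8
y [168.8 168.4]
y [205.7 125.1]
y [311.8 142.1]
y [218.6 113. ]
y [153.1  17.4]
y [102.   21.2]
[0.63889279 0.02266104 0.09535453] [0.63637981 0.02310577 0.09477612]
```

View pics/final.png

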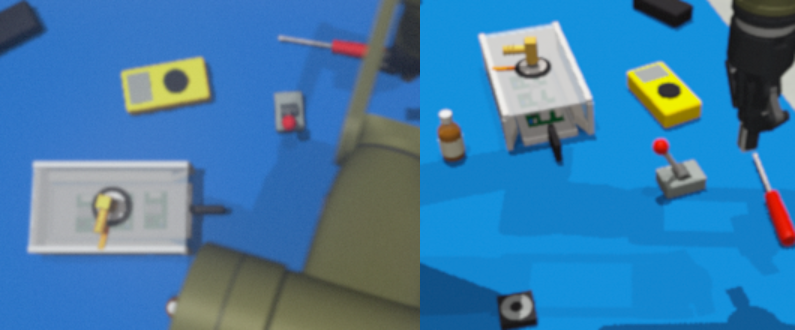

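The final view shows the tray home with only its handle outside, the outlet over the mark, the lever over, and the bystanders in place. Handing in.

```bash
python3 -c "
from rig import job; print(job.close_job())"
```

```text
the job is handed in; nothing more can be done
None
```

The job is done and handed in at about 38 s of the 210 s allowed; no verdict was reported.

- **Boards:** Only three boards were present. The far green panel measured 122 x 93 mm and lay about 0.99 m out, so I treated it as scenery. All three were gripped by their heat sinks, placed in the tray and seen lying flat there.
- **Tray:** I slid it in by the handle until it met the stop, with the push force rising to 22 N. Its rim and the box opening then measured within 1 mm of each other, at y ≈ 0.201 m.
- **Elbow:** I turned it about 164° clockwise in one grip. Afterwards the tube pointed at 167.0° and the mark at 166.8° to 168.6°, about 1 mm at the mouth.
- **Lever:** I pushed it against its firm stop, where the force reached 12.7 N. The ball moved 69 mm and ended as far from the pivot as it started. That travel works out to about 0.89 rad, a little under the nominal 1.0, which is within the few millimetres my sighting is good to. The firm stop suggests it is fully over.
- **Bystanders and robot:** In the last views the flux bottle, fan, meter and screwdriver looked unmoved; I did not measure them. The robot was clear of everything.

I viewed 17 pictures against the budget of 14. The extra ones checked the elbow release and the end state.

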